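# Prop the spares bin lid on its stay

### The job

Lift the lid of the wider spares bin by its bar handle until the sprung stay on the bin's side swings in underneath, then lower the lid gently onto the stay and let go, so that it stays propped open for a hand to reach in. Do not let the lid drop, and leave the narrow bin's lid shut.

Things in the scene. Friction and masses are not known exactly. Their poses are not given: they have to be found in the camera images.
- lid_bar (a point): Middle of the round steel bar handle (12 mm thick, 94 mm free to grip) 46 mm in front of the front edge of the wide bin's aluminium lid, on two arms; about 38 mm clear between bar and bin, open below. Shut, it is 103 mm above the cart. Site y: along the bar; x: from the bar to the lid's hinge (level when shut); z: the lid's upward normal. A gripped bar can turn between the pads.
- wide_lid (a joint): Lid angle of the wide grey bin (180 mm front to back, 220 wide, 100 tall, fixed), rad: 0 shut, grows as the bar rises, stop at 1.2; about 0.87 when resting on its stay. Hinge: level axis at the far side, parallel to the bar, 230 mm from it along its point's x, 103 mm high. The lid weighs about 0.35 kg and falls if let go unpropped.
- stay (a joint): Angle of the stay, a dark steel stepped bar 185 mm long on the outside of the wide bin's left side (seen from the robot), rad: 0 folded forward under a pin on the lid's edge. Its spring swings it up after the rising pin; with the lid past about 0.9 its step springs in under the pin by itself. Lowering the lid then seats the pin on the step: stay about 0.98, lid 0.87.
- narrow_lid_handle (a point): Top of the black knob on the lid of the narrower grey bin (130 mm wide, 180 mm front to back, 100 mm tall, fixed), a bystander to the left or right of the wide bin; 141 mm above the cart top. Its lid, hinged at the far side, stays shut.

How it is judged:
By the outcome, as a careful person would: the job done as asked, in the order asked, and still so for the second after the job is handed in, with the robot touching nothing.
It also fails if it takes over 37 s, if anything falls off the work surface, if the arm or the gripper's body presses on something with over 40 N, if the wrist force passes 120 N, or if a joint passes its speed limit or range.

### The arm

A 6-joint arm with a two-finger parallel gripper is mounted at the origin on the work surface. World frame = base frame: x ahead of the robot, y to its left, z up, the work surface at z = 0. Lengths are in mm, angles in degrees, forces in N, time in s.
With the tool pointing down it reaches from about 350 to 875 mm from the base axis. Payload 4.2 kg.
Tool frame: the origin (TCP) lies at the very end of the fingers, on their centre line; the grasp point (between the pads) lies 19 mm behind it (arm.hold_point_z is the distance from the TCP to the grasp point, in mm); z points along the fingers, y is the line along which they close (so a half turn about z gives the same grasp; the last joint's range is limited). The gripper opens to 87 mm and grips with 3 to 60 N. Pads are 19 mm wide; open, the fingers measure 117 mm over their backs; the gripper's body (75 mm by 190 mm) begins 51 mm behind the grasp point.
Start: joints at [-52.792, 22.042, 0.453, 0, -68.411, -14.817], TCP at [238.093, -577.85, 197.55] pointing down, gripper open.
Joint ranges: [-179.83, 179.83], [-69.29, 118.12], [-61.27, 80.66], [-181.25, 117.63], [-171.15, -9.14], [-177.46, 177.46]. Speed limits (degrees/s): [159.86, 159.86, 180, 180, 180, 180].

### API

Orientations are given as [roll, pitch, yaw] about the fixed x, y, z axes, in that order (R = Rz(yaw) Ry(pitch) Rx(roll)).
In Python, from bench import arm gives the robot as it stands.
- The arm moves only by the tool servo_tool, never from a script. Its argument "targets" is a list that holds one entry, the list of rows, each a list of 6 numbers: the shift along the tool's x, y, z in m, then the turn, a rotation vector about the tool's x, y, z in rad. A call has 1 to 10 rows; each row is the pose to reach, as a shift and turn from the pose commanded when the call began, along the tool's axes at that moment; what a row does not reach only later rows make up. A row lasts 1/12 s, in which the tool goes at most 41.7 mm and 7.16 degrees, less where a joint would pass 70% of its speed; a pose out of reach is approached as far as the arm can. A call with a gripper value outside its range is refused whole. "fingers" is the closure in counts, from 0 (fully open) to 255 (shut), set as the call begins (left out, the last holds). The fingers move at their own pace and stop on an object; "force" is the grip in N (left out, the last holds). Time passes only in rows, so rows that repeat a pose let the fingers close. It gives the time, the measured TCP pose, the force, the opening and the grip force at its end, in the units of the state.
- arm.read_state(): the state, without advancing time (a new reading comes with each control period).
- arm.snapshot(name): name is "scene" or "top" or "wrist"; returns the picture (400x640x3 uint8, red, green, blue); there is no depth.
- arm.get_calibration(name): a dict with "fx", "fy", "cx", "cy" (pixels), "extrinsics" (4x4, takes a point from world to camera coordinates). Camera axes: x right, y up, looking along -z (the intrinsics and any distortion apply to the point x, -y, -z); pixel columns grow to the right and rows downward; lengths in mm; the calibration is good to about 2 mm. A picture is of the moment at which its call begins: read the wrist's pose just before it. get_calibration takes no time and is no camera call; for the wrist camera it gives the pose at the moment of the call.
- arm.close_job(): hands the job in; it is judged then, once.
The state is a dict: "time": time; "qpos": joint angles; "joint_velocities": joint speeds; "effort": joint torques, N m; "eef_pos": TCP position; "tcp_rot": TCP orientation; "contact_force": force on the tool from outside, world axes, zero at the start; "torque": the same for the moment, N m; "grip_width": finger opening in mm; "grasp_force": force on a finger pad.
Only numpy, scipy, OpenCV 4.12 (cv2) and the standard library are available. Lean on these libraries where they do the work, as an engineer would, in place of code of your own. Each camera call takes 0.05 s, during which the arm holds its last target. There are 200 camera calls.

## Working session

There is one attempt and no reset: what is moved stays moved. The work goes in short steps, Python scripts to look and compute and a tool call to move; the robot and the scene stay as the last step left them, time stands still between calls to the robot, and variables do not carry over. Pictures are saved under pics/ and viewed, at most 12 in all, crops included, and the job is handed in when it is done.

Besides the shell and the picture viewer there is one more tool, called after ">>>" by a JSON object that holds its "method" and its "body", one argument or row to a line. servo_tool: Moves the arm, as the interface text tells. Its arguments: {"type":"object","properties":{"targets":{"type":"array","items":{"type":"array","items":{"type":"array","items":{"type":"number"}}}},"fingers":{"type":"number"},"force":{"type":"number"}},"required":["targets"]}

```bash
ls; mkdir -p pics
python3 - <<'E'
from bench import arm
import cv2,numpy as np
for n in ("scene","top"):
    im=arm.snapshot(n); cv2.imwrite(f"pics/{n}0.png",im[:,:,::-1]); c=arm.get_calibration(n); print(n,{k:np.round(v,3).tolist() if not isinstance(v,str) else v for k,v in c.items()})
print(arm.read_state(), arm.hold_point_z)
E
```

```text
pics
scene {'fx': 481.686, 'fy': 481.686, 'cx': 318.351, 'cy': 194.257, 'extrinsics': [[-0.764, 0.645, -0.008, 453.316], [-0.504, -0.589, 0.632, 243.855], [0.403, 0.487, 0.775, -1552.278], [0.0, 0.0, 0.0, 1.0]]}
top {'fx': 372.189, 'fy': 372.189, 'cx': 320.708, 'cy': 204.075, 'extrinsics': [[0.018, -0.999, 0.039, -0.173], [0.998, 0.021, 0.066, -598.164], [-0.066, 0.038, 0.997, -868.473], [0.0, 0.0, 0.0, 1.0]]}
{'time': 0.1, 'qpos': array([-5.27908548e+01,  2.20871444e+01,  3.87887194e-01, -2.55374035e-02,
       -6.84128543e+01, -1.48170359e+01]), 'joint_velocities': array([-0.08706952, -0.13990609,  0.18477816,  0.03866786,  0.07523923,
        0.03325122]), 'effort': array([-4.94936212e-04, -3.91689849e+01,  1.87932962e+01,  4.23193216e+00,
        1.34355508e-02, -8.96027495e-05]), 'eef_pos': array([ 237.88047801, -577.31671598,  196.56208035]), 'tcp_rot': array([ 1.79885547e+02, -5.73237447e-03, -1.57617304e+02]), 'contact_force': array([-0.26012612, -0.10174677,  0.22593614]), 'torque': array([ 0.01186368,  0.01629687, -0.00725914]), 'grasp_force': 0.0, 'grip_width': 87.10589401105301} 18.700000000000003
```

View pics/scene0.png

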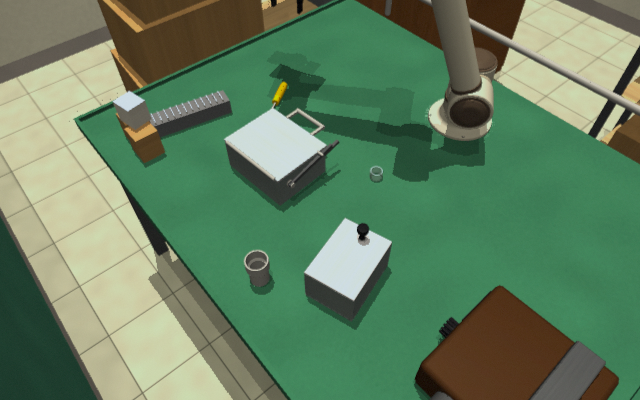

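View pics/top0.png

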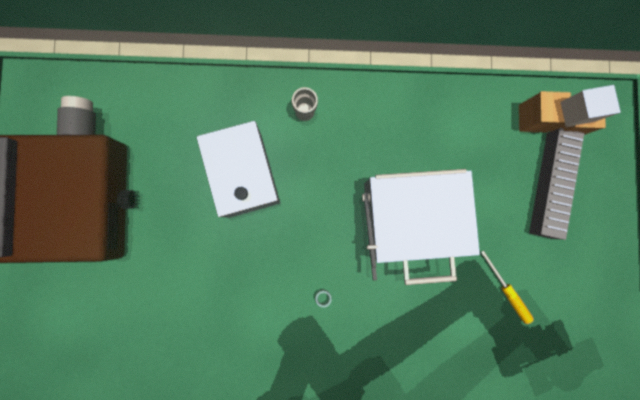

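The scene view shows the wide bin centred near (275,150) with its bar at about (300,108)-(324,127), and the stay on the near side. The top view shows its lid at (370-479,171-262) and the bar at about (405,283)-(456,279). The narrow bin is to its left in the robot's view. I'll zoom in on the bar.

Run:
```python
import cv2,numpy as np
a=cv2.imread("pics/top0.png")[240:300,380:480]; b=cv2.imread("pics/scene0.png")[90:150,260:360]
f=lambda i:cv2.resize(i,None,fx=6,fy=6,interpolation=cv2.INTER_CUBIC)[:300] if 0 else cv2.resize(i,(780,468)[:2] if 0 else (500,300),interpolation=cv2.INTER_CUBIC)
cv2.imwrite("pics/crop.png",np.vstack([f(a),f(b)]))
```

```text
(no output)
```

View pics/crop.png

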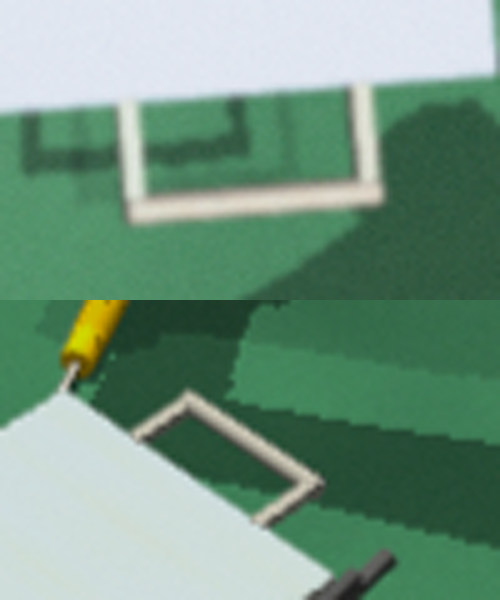

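The top view (5x crop) puts the bar ends at about (406,282) and (456.4,278.4). In the scene view they are at about (324,126.8) for the left end and (298,109.6) for the right.

```bash
cat > h.py <<'E'
import numpy as np,cv2
from bench import arm
def P(n):
    c=arm.get_calibration(n);E=np.array(c["extrinsics"])
    K=np.array([[c["fx"],0,c["cx"]],[0,c["fy"],c["cy"]],[0,0,1]])
    return K@np.diag([1,-1,-1])@E[:3]
def tri(p,q,A,B):
    X=cv2.triangulatePoints(A,B,np.array(p,float).reshape(2,1),np.array(q,float).reshape(2,1));return (X[:3]/X[3]).ravel()
def proj(M,X): x=M@np.append(X,1);return x[:2]/x[2]
def onz(M,p,z):
    A=np.c_[M[:,0],M[:,1],-np.array([*p,1.])];return np.linalg.solve(A,-(M[:,2]*z+M[:,3]))[:2]
E
python3 - <<'E'
from h import *
T,S=P("top"),P("scene")
L=tri((405.9,281.7),(323.7,126.5),T,S);R=tri((456.1,278.2),(297.7,109.3),T,S)
for X,p,q in((L,(405.9,281.7),(323.7,126.5)),(R,(456.1,278.2),(297.7,109.3))): print(X,proj(T,X)-p,proj(S,X)-q)
d=L-R;print(np.linalg.norm(d),(L+R)/2,np.degrees(np.arctan2(d[1],d[0])))
im=cv2.imread("pics/top0.png"); m=(im.min(2)>200).astype(np.uint8)
m=cv2.morphologyEx(m,cv2.MORPH_OPEN,np.ones((9,9)))
for c in cv2.findContours(m,0,2)[0]:
    if cv2.contourArea(c)>2000:
        a=cv2.approxPolyDP(c,6,True)[:,0]; 
        print([(tuple(map(int,p)),onz(T,p,103).round(1).tolist()) for p in a])
# stay
E
```

```text
[ 428.63093117 -170.6201584   104.49853436] [-0.30004188  0.28025946] [-0.18237285 -0.02453071]
[ 436.69758845 -280.88973638  101.22439063] [-0.52348093  0.47022442] [-0.30160627 -0.06760855]
110.61270634316698 [ 432.66425981 -225.75494739  102.8614625 ] 94.18396079952575
[((470, 172), [670.4, -313.8]), ((372, 179), [649.7, -96.2]), ((378, 260), [474.4, -110.9]), ((477, 253), [492.9, -327.8])]
[((255, 124), [764.2, 161.2]), ((200, 136), [734.4, 278.4]), ((218, 213), [568.8, 233.9]), ((241, 209), [578.3, 185.4]), ((232, 195), [608.0, 205.6]), ((237, 185), [629.8, 195.6]), ((248, 189), [621.7, 171.9]), ((248, 204), [589.4, 170.9]), ((273, 200), [599.1, 117.7])]
```

>>> {"method": "servo_tool", "body": {
  "targets": [
    [[-0.026,0.021,0,0,0,-0.105],[-0.052,0.042,0,0,0,-0.21],[-0.078,0.063,0,0,0,-0.315],[-0.105,0.084,0,0,0,-0.42],[-0.131,0.105,0,0,0,-0.525],[-0.157,0.126,0,0,0,-0.63],[-0.183,0.147,0,0,0,-0.735],[-0.21,0.168,0,0,0,-0.84],[-0.236,0.188,0,0,0,-0.945],[-0.262,0.209,0,0,0,-1.05]]
  ],
  "fingers": 126,
  "force": 25
}}

```text
time: 0.93
eef_pos: [401.0, -283.2, 197.3]
tcp_rot: [180.0, 0.0, -97.2]
contact_force: [0.5, -0.0, -0.1]
grip_width: 44.1
grasp_force: 0.0
```

```bash
cat >> h.py <<'E'
from scipy.spatial.transform import Rotation as Ro
def rel(target,yaw,roll=180,pitch=0):
    s=arm.read_state();R=Ro.from_euler("xyz",s["tcp_rot"],degrees=True)
    Rt=Ro.from_euler("xyz",[roll,pitch,yaw],degrees=True)
    print("t",s["time"],"pos",s["eef_pos"].round(1),s["tcp_rot"].round(2),"F",s["contact_force"].round(1),"w",round(s["grip_width"],1),round(s["grasp_force"],1))
    print("rel mm",R.inv().apply(np.array(target)-s["eef_pos"]).round(1),"rot",(R.inv()*Rt).as_rotvec().round(4))
E
python3 -c "
from h import *
rel((433,-226,190),-85.3)"
```

```text
t 0.9333 pos [ 401.  -283.2  197.3] [ 1.7997e+02  1.0000e-02 -9.7150e+01] F [ 0.5 -0.  -0.1] w 44.1 0.0
rel mm [-60.7 -24.6   7.3] rot [ 0.0004  0.0003 -0.2069]
```

>>> {"method": "servo_tool", "body": {
  "targets": [
    [[-0.02,-0.008,0.002,0,0,-0.07],[-0.04,-0.016,0.005,0,0,-0.14],[-0.055,-0.022,0.007,0,0,-0.19],[-0.06,-0.024,0.007,0,0,-0.207],[-0.06,-0.024,0.007,0,0,-0.207],[-0.06,-0.024,0.007,0,0,-0.207]]
  ]
}}

```text
time: 1.43
eef_pos: [432.1, -228.5, 190.4]
tcp_rot: [180.0, 0.0, -85.6]
contact_force: [0.1, 0.1, 0.7]
grip_width: 44.0
grasp_force: 0.0
```

```bash
python3 -c "
from h import *
rel((433,-226,84),-85.3)
C=arm.get_calibration('wrist');M=P('wrist')
im=arm.snapshot('wrist');cv2.imwrite('pics/w1.png',im[:,:,::-1]);np.save('w1.npy',M)
print(proj(M,(428.6,-170.6,103)),proj(M,(436.7,-280.9,103)))"
```

```text
t 1.4333 pos [ 432.1 -228.5  190.4] [179.97   0.   -85.62] F [0.1 0.1 0.7] w 44.0 0.0
rel mm [ -2.4  -1.2 106.4] rot [ 0.0005  0.0001 -0.0055]
[317.88817004 259.03331263] [318.30236524 138.72668857]
```

View pics/w1.png

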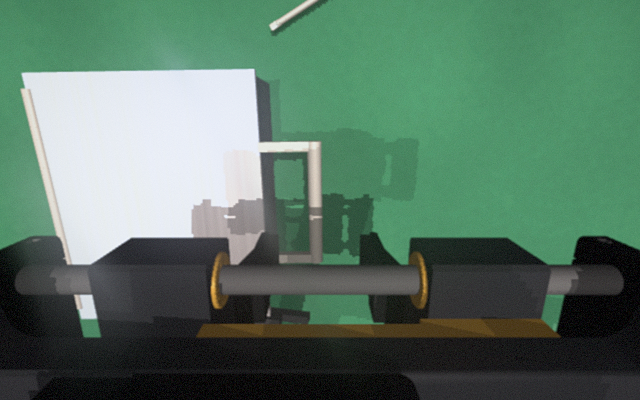

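The wrist view shows the bar as a vertical strip at columns 309–322, rows 143–262, aligned with the fingers. That is about 2 mm nearer the hinge than predicted, so I'll use x≈435. The finger gap straddles it, so I can descend.

>>> {"method": "servo_tool", "body": {
  "targets": [
    [[-0.001,-0.001,0.02,0,0,0],[-0.002,-0.003,0.04,0,0,0],[-0.002,-0.003,0.06,0,0,0],[-0.002,-0.003,0.075,0,0,0],[-0.002,-0.003,0.09,0,0,0],[-0.002,-0.003,0.1,0,0,0],[-0.002,-0.003,0.106,0,0,0],[-0.002,-0.003,0.106,0,0,0]]
  ]
}}

```text
time: 2.15
eef_pos: [433.9, -226.7, 83.4]
tcp_rot: [179.8, 0.0, -85.7]
contact_force: [0.0, 0.1, 0.6]
grip_width: 43.9
grasp_force: 0.0
```

>>> {"method": "servo_tool", "body": {
  "targets": [
    [[0,0,0,0,0,0],[0,0,0,0,0,0],[0,0,0,0,0,0],[0,0,0,0,0,0],[0,0,0,0,0,0],[0,0,0,0,0,0],[0,0,0,0,0,0],[0,0,0,0,0,0]]
  ],
  "fingers": 255,
  "force": 20
}}

```text
time: 2.82
eef_pos: [435.2, -226.1, 84.7]
tcp_rot: [-180.0, -0.0, -85.6]
contact_force: [-0.1, -0.9, 0.2]
grip_width: 2.3
grasp_force: 0.0
```

```bash
python3 -c "
from h import *
rel((435,-226,84),-85.3)
print(arm.read_state()['qpos'].round(1))
for a in np.arange(0,1.01,.1): print(a.round(2),'tool y,z mm',(-230*(1-np.cos(a))).round(1),(-230*np.sin(a)).round(1))"
```

```text
t 2.8167 pos [ 435.2 -226.1   84.7] [-179.99   -0.    -85.58] F [-0.1 -0.9  0.2] w 2.3 0.0
rel mm [-0.2  0.2  0.7] rot [-0.0002 -0.     -0.0049]
[ -8.4  15.9 -27.1  -0.  -47.   12.9]
0.0 tool y,z mm -0.0 -0.0
0.1 tool y,z mm -1.1 -23.0
0.2 tool y,z mm -4.6 -45.7
0.3 tool y,z mm -10.3 -68.0
0.4 tool y,z mm -18.2 -89.6
0.5 tool y,z mm -28.2 -110.3
0.6 tool y,z mm -40.2 -129.9
0.7 tool y,z mm -54.1 -148.2
0.8 tool y,z mm -69.8 -165.0
0.9 tool y,z mm -87.0 -180.2
1.0 tool y,z mm -105.7 -193.5
```

The width is 2.3 mm, so the bar isn't between the pads. I'll look.

```bash
python3 -c "
from h import *
a=arm.snapshot('scene')[60:180,220:380];b=arm.snapshot('wrist')
o=np.vstack([cv2.resize(a,(480,360),interpolation=2),cv2.resize(b,(384,240))[:, :].copy() if 0 else cv2.copyMakeBorder(cv2.resize(b,(384,240)),0,0,0,96,0)])
cv2.imwrite('pics/c2.png',o[:,:,::-1]);print(arm.read_state()['grip_width'],arm.read_state()['grasp_force'])"
```

```text
0.9954287869448656 0.0
```

View pics/c2.png

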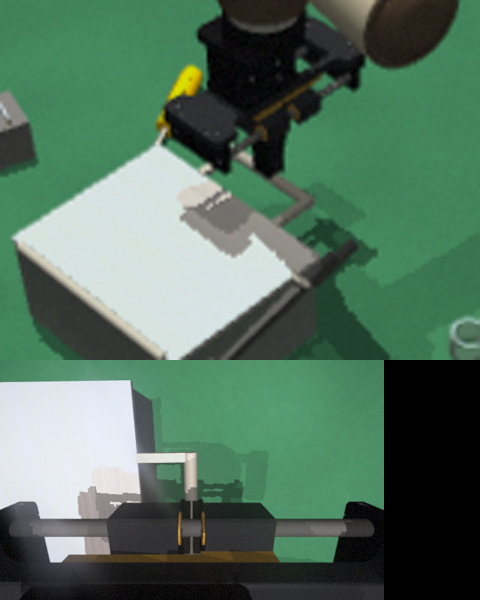

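```bash
python3 -c "
from h import *
S=P('scene');T=P('top');W=P('wrist')
s=arm.read_state();e=s['eef_pos']
for dz in (0,18.3,40):
  x=e+[0,0,dz];print(dz,'scene',proj(S,x).round(1),'wrist',proj(W,x).round(1))
print('bar scene',proj(S,(435,-226,103)).round(1))
im=arm.snapshot('scene');cv2.imwrite('pics/s3.png',cv2.resize(im[95:140,280:340],(800,600),interpolation=2)[:,:,::-1])
w=arm.snapshot('wrist');cv2.imwrite('pics/w3.png',w[:,:,::-1])
for f,M in (('pics/w1.png',np.load('w1.npy')),('pics/w3.png',W)):
  i=cv2.imread(f).min(2).astype(int)
  print([int(v) for v in i[130:260:3,316]]); print([int(v) for v in i[130:200,290]])
  print('cols',[int(v) for v in i[190,295:340]])
  print('corner pred',[proj(M,(436.5,-278,z)).round(1).tolist() for z in (80,90,103)])
"
```

```text
0 scene [309.6 122.7] wrist [319.  235.1]
18.3 scene [309.5 118. ] wrist [319.  246.8]
40 scene [309.3 112.3] wrist [319.  264.1]
bar scene [309.5 118. ]
[87, 80, 75, 74, 199, 211, 197, 189, 188, 187, 191, 187, 191, 191, 192, 192, 191, 188, 186, 192, 187, 193, 189, 192, 190, 193, 113, 116, 108, 187, 105, 118, 112, 109, 111, 107, 109, 110, 112, 109, 105, 108, 112, 109]
[95, 90, 91, 85, 83, 86, 86, 86, 82, 80, 79, 135, 208, 229, 228, 227, 229, 228, 225, 205, 197, 174, 110, 64, 63, 73, 65, 61, 66, 69, 80, 85, 87, 86, 85, 85, 88, 84, 88, 86, 87, 79, 88, 84, 85, 84, 82, 82, 87, 85, 84, 82, 85, 80, 86, 84, 87, 86, 82, 83, 86, 83, 88, 85, 80, 84, 85, 78, 82, 76]
cols [83, 81, 77, 81, 83, 80, 83, 83, 69, 61, 58, 51, 69, 101, 133, 154, 162, 176, 188, 189, 192, 187, 184, 178, 163, 150, 119, 85, 80, 75, 77, 76, 77, 77, 73, 81, 80, 79, 73, 82, 70, 77, 81, 76, 75]
corner pred [[318.3, 140.1], [318.3, 141.0], [318.3, 142.2]]
[87, 79, 86, 75, 82, 76, 84, 78, 116, 226, 224, 221, 214, 192, 188, 186, 189, 188, 185, 184, 189, 186, 189, 189, 185, 189, 185, 175, 106, 110, 105, 108, 110, 107, 109, 41, 26, 27, 29, 19, 28, 30, 28, 14]
[86, 85, 87, 87, 88, 88, 85, 83, 76, 80, 80, 79, 76, 76, 79, 78, 85, 88, 87, 83, 82, 77, 77, 89, 115, 188, 225, 226, 226, 225, 224, 224, 226, 223, 223, 225, 223, 224, 227, 224, 191, 115, 62, 64, 62, 65, 81, 84, 85, 88, 75, 76, 83, 81, 80, 84, 80, 77, 81, 84, 82, 81, 82, 85, 77, 83, 79, 76, 68, 61]
cols [79, 81, 79, 82, 85, 77, 67, 62, 56, 58, 57, 78, 100, 119, 143, 152, 162, 168, 177, 176, 183, 189, 188, 190, 190, 192, 184, 179, 173, 167, 159, 146, 135, 114, 90, 78, 79, 74, 83, 79, 76, 79, 77, 79, 75]
corner pred [[323.6, 150.7], [323.8, 152.6], [324.2, 155.5]]
```

View pics/s3.png

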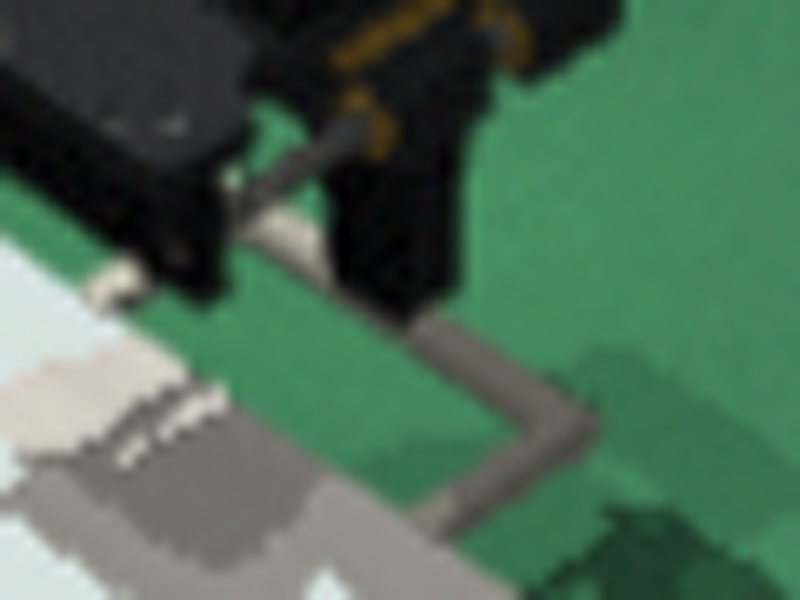

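```bash
python3 -c "
from h import *
W=P('wrist');M1=np.load('w1.npy')
c=arm.get_calibration('wrist');E=np.array(c['extrinsics']);print(c['fx'],'campos',(-E[:3,:3].T@E[:3,3]).round(1));print(E[:3,:3].round(3))
a=(314.6,146.6);b=(317.3,162.6);top=(456.1,278.2);sc=(297.7,109.3)
X=tri(a,b,M1,W);print('w1w3',X,proj(M1,X)-a,proj(W,X)-b)
for n,p,in (('top',top),('scene',sc)):
  for q,M in((a,M1),(b,W)):
    X=tri(q,p,M,P(n));print(n,X.round(1),(proj(M,X)-q).round(1),(proj(P(n),X)-p).round(1))
"
```

```text
320.94820130594945 campos [ 440.9 -299.   272.1]
[[-0.997 -0.078 -0.   ]
 [ 0.075 -0.961 -0.265]
 [ 0.02  -0.264  0.964]]
w1w3 [ 439.56328292 -273.99335378  102.43604585] [-0.27785512  0.04316701] [ 0.4451839  -0.06912779]
top [ 439.5 -275.6  117. ] [-0.3 -0.1] [-0.   0.1]
top [ 439.7 -276.   116.3] [0.3 0.1] [ 0.  -0.1]
scene [ 439.8 -274.8  106.7] [-0.5 -0.4] [ 0.1 -0. ]
scene [ 440.  -274.7  106.9] [-0.4 -0.3] [ 0. -0.]
```

```bash
python3 -c "
from h import *
w=arm.snapshot('wrist');o=cv2.resize(w[140:340,220:420],(600,600),interpolation=2)
o=cv2.convertScaleAbs(o,alpha=1.8,beta=15)
cv2.imwrite('pics/w4.png',o[:,:,::-1]);s=arm.read_state();print(s['grip_width'],s['grasp_force'],s['contact_force'],s['torque'])"
```

```text
0.10781384150952797 0.0 [ 0.33610792 -0.73994372  0.53299022] [ 0.01533806  0.12490092 -0.03740745]
```

View pics/w4.png

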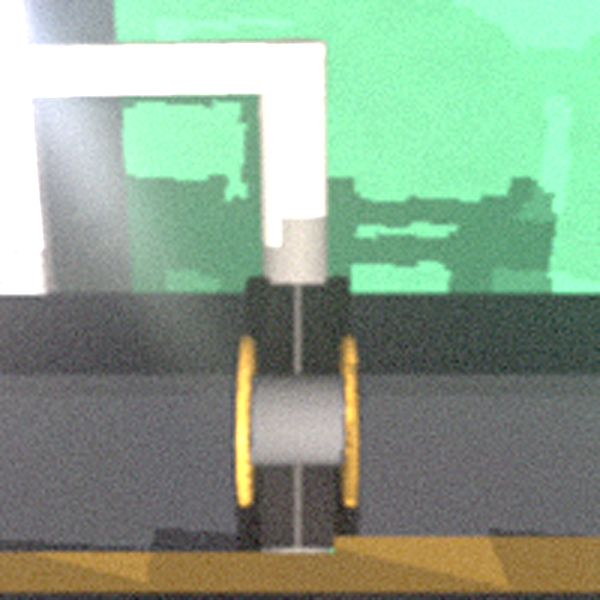

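The crop shows the fingers fully shut right over the bar, with the bar passing under them at about (318,233). So the tips are about 20 mm higher than the TCP reading suggests, and sit above the bar. I'll reopen, go lower in small steps and grip again.

>>> {"method": "servo_tool", "body": {
  "targets": [
    [[0,0,0,0,0,0],[0,0,0,0,0,0],[0,0,0,0,0,0],[0,0,0,0,0,0],[0,0,0,0,0,0],[0,0,0,0,0,0],[0,0,0,0,0,0],[0,0,0,0,0,0],[0,0,0,0,0,0]]
  ],
  "fingers": 126
}}

```text
time: 3.82
eef_pos: [435.1, -226.2, 84.6]
tcp_rot: [180.0, -0.0, -85.6]
contact_force: [-0.2, -0.9, 0.2]
grip_width: 42.8
grasp_force: 0.0
```

>>> {"method": "servo_tool", "body": {
  "targets": [
    [[0,0,0.005,0,0,0],[0,0,0.01,0,0,0],[0,0,0.015,0,0,0],[0,0,0.02,0,0,0],[0,0,0.02,0,0,0],[0,0,0.02,0,0,0]]
  ]
}}

```text
time: 4.32
eef_pos: [434.8, -226.2, 64.0]
tcp_rot: [179.9, 0.0, -85.6]
contact_force: [0.4, 0.3, 0.2]
grip_width: 43.7
grasp_force: 0.0
```

```bash
python3 -c "
from h import *
rel((435,-226,64),-85.3)
im=arm.snapshot('scene');a=cv2.resize(im[90:142,280:340],(400,347),interpolation=2)
w=arm.snapshot('wrist');b=cv2.resize(w[140:340,220:420],(347,347),interpolation=2)
cv2.imwrite('pics/c5.png',cv2.convertScaleAbs(np.hstack([a,b]),alpha=1.5,beta=15)[:,:,::-1])"
```

```text
t 4.3167 pos [ 434.8 -226.2   64. ] [ 1.7993e+02  2.0000e-02 -8.5590e+01] F [0.4 0.3 0.2] w 43.7 0.0
rel mm [-0.1 -0.2  0. ] rot [ 0.0013  0.0003 -0.005 ]
```

View pics/c5.png

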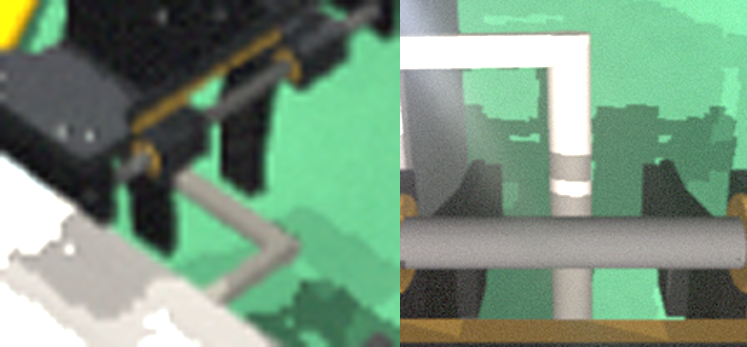

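The bar now passes between the fingers: the left crop shows the tips at about (165,250) and (245,190) on either side of it. Closing.

>>> {"method": "servo_tool", "body": {
  "targets": [
    [[0,0,0,0,0,0],[0,0,0,0,0,0],[0,0,0,0,0,0],[0,0,0,0,0,0],[0,0,0,0,0,0],[0,0,0,0,0,0],[0,0,0,0,0,0],[0,0,0,0,0,0],[0,0,0,0,0,0]]
  ],
  "fingers": 255,
  "force": 20
}}

```text
time: 5.17
eef_pos: [435.5, -226.2, 64.6]
tcp_rot: [-180.0, -0.0, -85.6]
contact_force: [1.8, -0.0, -0.7]
grip_width: 11.5
grasp_force: 20.0
```

>>> {"method": "servo_tool", "body": {
  "targets": [
    [[0,-0.0001,-0.0046,0,0,0],[0,-0.0005,-0.0138,0,0,0],[0,-0.0011,-0.023,0,0,0],[0,-0.0023,-0.0321,0,0,0],[0,-0.0037,-0.0412,0,0,0],[0,-0.0055,-0.0502,0,0,0],[0,-0.0077,-0.0592,0,0,0],[0,-0.0103,-0.068,0,0,0],[0,-0.0103,-0.068,0,0,0]]
  ]
}}

```text
time: 5.92
eef_pos: [445.9, -225.3, 134.3]
tcp_rot: [-179.9, -0.0, -85.6]
contact_force: [1.8, -0.2, -2.8]
grip_width: 10.9
grasp_force: 20.0
```

```bash
python3 -c "
from h import *
rel((435,-226,64),-85.3);print(arm.read_state()['torque'])
f=lambda a:np.array([-230*(1-np.cos(a)),-230*np.sin(a)])
for a in np.arange(.34,1.01,.04): print(a.round(2),(f(a)-f(.3)).round(1))
im=arm.snapshot('scene');cv2.imwrite('pics/c6.png',cv2.resize(im[60:210,210:360],(600,600),interpolation=2)[:,:,::-1])"
```

```text
t 5.9167 pos [ 445.9 -225.3  134.3] [-1.7994e+02 -1.0000e-02 -8.5580e+01] F [ 1.8 -0.2 -2.8] w 10.9 20.0
rel mm [-0.2 11.  70.3] rot [-0.0011 -0.0002 -0.0048]
[-0.01118927 -0.34456557  0.02892266]
0.34 [-2.9 -8.7]
0.38 [ -6.1 -17.3]
0.42 [ -9.7 -25.8]
0.46 [-13.6 -34.1]
0.5 [-17.9 -42.3]
0.54 [-22.5 -50.3]
0.58 [-27.3 -58.1]
0.62 [-32.5 -65.7]
0.66 [-38. -73.]
0.7 [-43.8 -80.2]
0.74 [-49.9 -87.1]
0.78 [-56.2 -93.8]
0.82 [ -62.8 -100.2]
0.86 [ -69.7 -106.3]
0.9 [ -76.8 -112.2]
0.94 [ -84.1 -117.8]
0.98 [ -91.6 -123. ]
```

>>> {"method": "servo_tool", "body": {
  "targets": [
    [[0,-0.0029,-0.0087,0,0,0],[0,-0.0061,-0.0173,0,0,0],[0,-0.0097,-0.0258,0,0,0],[0,-0.0136,-0.0341,0,0,0],[0,-0.0179,-0.0423,0,0,0],[0,-0.0225,-0.0503,0,0,0],[0,-0.0273,-0.0581,0,0,0],[0,-0.0325,-0.0657,0,0,0],[0,-0.0325,-0.0657,0,0,0]]
  ]
}}

```text
time: 6.72
eef_pos: [477.1, -222.5, 199.9]
tcp_rot: [179.8, 0.0, -85.6]
contact_force: [-5.3, 1.9, 1.0]
grip_width: 11.1
grasp_force: 20.0
```

>>> {"method": "servo_tool", "body": {
  "targets": [
    [[0,-0.0055,-0.0073,0,0,0],[0,-0.0113,-0.0145,0,0,0],[0,-0.0174,-0.0214,0,0,0],[0,-0.0237,-0.0281,0,0,0],[0,-0.0303,-0.0345,0,0,0],[0,-0.0372,-0.0406,0,0,0],[0,-0.0443,-0.0465,0,0,0],[0,-0.0516,-0.0521,0,0,0],[0,-0.0591,-0.0573,0,0,0],[0,-0.0591,-0.0573,0,0,0]]
  ]
}}

```text
time: 7.55
eef_pos: [536.4, -217.9, 258.9]
tcp_rot: [179.9, -0.0, -85.5]
contact_force: [-7.4, 6.1, 8.6]
grip_width: 11.3
grasp_force: 20.0
```

>>> {"method": "servo_tool", "body": {
  "targets": [
    [[0,0,0,0,0,0],[0,0,0,0,0,0],[0,0,0,0,0,0]]
  ]
}}

```text
time: 7.8
eef_pos: [535.3, -218.0, 258.2]
tcp_rot: [179.9, -0.0, -85.5]
contact_force: [-7.3, 5.0, 7.7]
grip_width: 11.2
grasp_force: 20.0
```

```bash
python3 -c "
from h import *
rel((435.5,-226,64.6),-85.3)
im=arm.snapshot('scene');cv2.imwrite('pics/c7.png',cv2.resize(im[30:230,190:390],(600,600),interpolation=2)[:,:,::-1])"
```

```text
t 7.8 pos [ 535.3 -218.   258.2] [179.89  -0.   -85.54] F [-7.3  5.   7.7] w 11.2 20.0
rel mm [  0.2  99.7 193.8] rot [ 0.002  -0.     -0.0043]
```

View pics/c7.png

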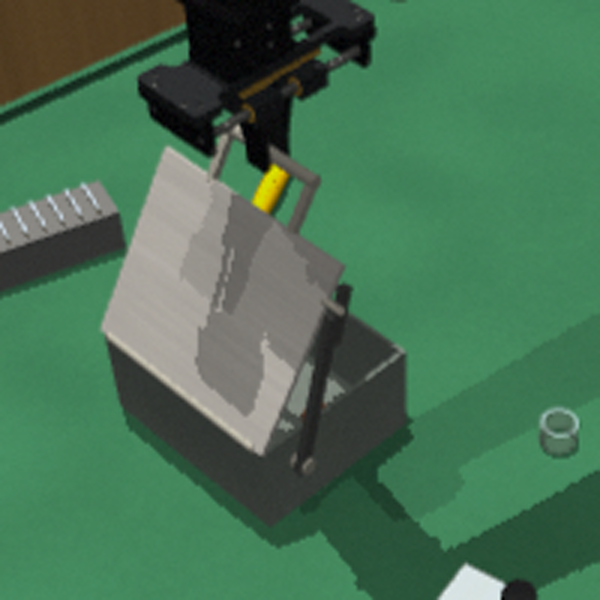

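The lid is up at about 0.98 rad. The stay stands upright at the pin near crop (335,300). Lowering gently.

>>> {"method": "servo_tool", "body": {
  "targets": [
    [[0,0.002,0.0013,0,0,0],[0,0.004,0.0027,0,0,0],[0,0.006,0.0041,0,0,0],[0,0.008,0.0056,0,0,0],[0,0.01,0.0071,0,0,0],[0,0.012,0.0086,0,0,0],[0,0.014,0.0101,0,0,0],[0,0.0165,0.0122,0,0,0],[0,0.0165,0.0122,0,0,0],[0,0.0165,0.0122,0,0,0]]
  ]
}}

```text
time: 8.68
eef_pos: [519.1, -219.5, 245.7]
tcp_rot: [179.9, -0.0, -85.6]
contact_force: [-5.7, 3.6, 6.8]
grip_width: 11.4
grasp_force: 20.0
```

>>> {"method": "servo_tool", "body": {
  "targets": [
    [[0,0.0009,0.0007,0,0,0],[0,0.0018,0.0014,0,0,0],[0,0.0027,0.0022,0,0,0],[0,0.0035,0.0029,0,0,0],[0,0.0035,0.0029,0,0,0]]
  ]
}}

```text
time: 9.1
eef_pos: [516.1, -219.9, 243.1]
tcp_rot: [180.0, -0.0, -85.6]
contact_force: [-5.7, 4.4, 7.6]
grip_width: 11.4
grasp_force: 20.0
```

```bash
python3 -c "
from h import *
rel((435.5,-226,64.6),-85.3)
im=arm.snapshot('scene');cv2.imwrite('pics/c8.png',cv2.resize(im[100:200,250:350],(600,600),interpolation=2)[:,:,::-1])"
```

```text
t 9.1 pos [ 516.1 -219.9  243.1] [ 1.800e+02 -3.000e-02 -8.557e+01] F [-5.7  4.4  7.6] w 11.4 20.0
rel mm [ -0.2  80.8 178.5] rot [ 0.     -0.0006 -0.0046]
```

View pics/c8.png

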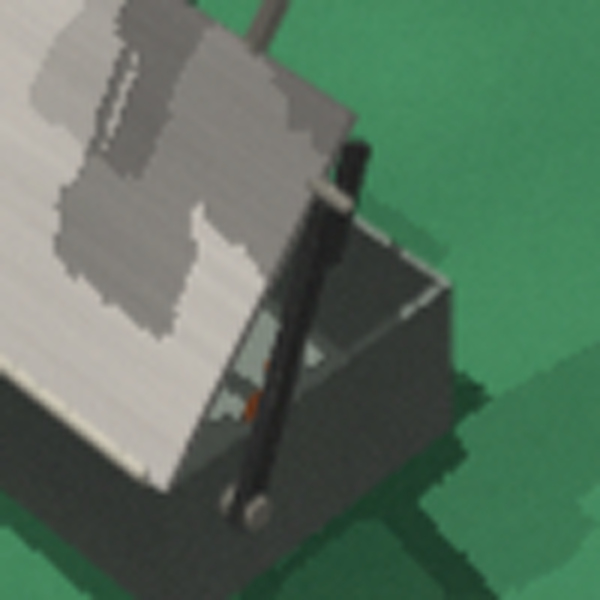

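>>> {"method": "servo_tool", "body": {
  "targets": [
    [[0,0.0008,0.0006,0,0,0],[0,0.0015,0.0012,0,0,0],[0,0.0023,0.0019,0,0,0],[0,0.0023,0.0019,0,0,0],[0,0.0023,0.0019,0,0,0]]
  ]
}}

```text
time: 9.57
eef_pos: [515.0, -220.0, 242.0]
tcp_rot: [-179.8, -0.1, -85.5]
contact_force: [-4.5, 4.4, 8.9]
grip_width: 11.3
grasp_force: 20.0
```

Tangential force is now about +2 N upward, so the pin is seated and bearing. I'll ease the grip and then open.

>>> {"method": "servo_tool", "body": {
  "targets": [
    [[0,0,0,0,0,0],[0,0,0,0,0,0],[0,0,0,0,0,0],[0,0,0,0,0,0]]
  ],
  "force": 3
}}

```text
time: 9.9
eef_pos: [515.2, -220.6, 239.5]
tcp_rot: [-179.9, -0.1, -85.6]
contact_force: [-1.7, -0.6, 4.1]
grip_width: 11.7
grasp_force: 3.0
```

>>> {"method": "servo_tool", "body": {
  "targets": [
    [[0,0,0,0,0,0],[0,0,0,0,0,0],[0,0,0,0,0,0],[0,0,0,0,0,0],[0,0,0,0,0,0]]
  ],
  "fingers": 195
}}

```text
time: 10.32
eef_pos: [514.4, -220.0, 238.0]
tcp_rot: [180.0, 0.0, -85.6]
contact_force: [0.2, -0.1, 0.4]
grip_width: 20.0
grasp_force: 0.0
```

>>> {"method": "servo_tool", "body": {
  "targets": [
    [[0,0,0,0,0,0],[0,0,0,0,0,0],[0,0,0,0,0,0],[0,0,0,0,0,0],[0,0,0,0,0,0],[0,0,0,0,0,0]]
  ],
  "fingers": 126
}}

```text
time: 10.82
eef_pos: [514.5, -220.1, 238.6]
tcp_rot: [-180.0, -0.0, -85.6]
contact_force: [0.6, 0.4, -0.5]
grip_width: 42.8
grasp_force: 0.0
```

>>> {"method": "servo_tool", "body": {
  "targets": [
    [[0,0,-0.004,0,0,0],[0,0,-0.012,0,0,0],[0,0,-0.022,0,0,0],[0,0,-0.034,0,0,0],[0,0,-0.048,0,0,0],[0,0,-0.062,0,0,0],[0,0,-0.076,0,0,0],[0,0,-0.088,0,0,0],[0,0,-0.095,0,0,0],[0,0,-0.095,0,0,0]]
  ]
}}

```text
time: 11.65
eef_pos: [515.3, -220.4, 336.3]
tcp_rot: [-179.7, -0.1, -85.6]
contact_force: [-1.0, -0.4, 0.4]
grip_width: 44.5
grasp_force: 0.0
```

```bash
python3 -c "
from h import *
rel((435.5,-226,64.6),-85.3)
im=arm.snapshot('scene');cv2.imwrite('pics/c9.png',cv2.resize(im[20:240,200:420],(600,600),interpolation=2)[:,:,::-1])"
```

```text
t 11.65 pos [ 515.3 -220.4  336.3] [-1.7973e+02 -1.0000e-01 -8.5580e+01] F [-1.  -0.4  0.4] w 44.5 0.0
rel mm [ -1.   81.3 271.3] rot [-0.0046 -0.0017 -0.0049]
```

View pics/c9.png

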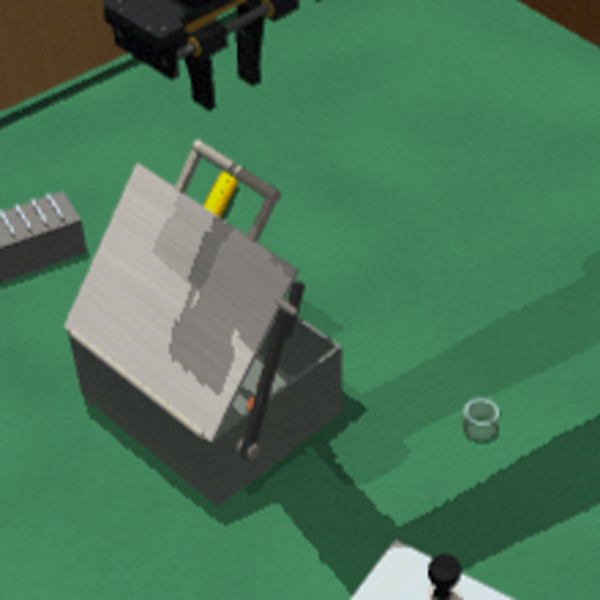

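The lid stays propped on the stay (pin on the step near crop (288,308)). The gripper is clear above the bar and the narrow lid is still shut.

```bash
python3 -c "
from bench import arm
print(arm.close_job())"
```

```text
the job is handed in; nothing more can be done
None
```

The wide bin's lid is propped open on its stay with the gripper clear of it and the narrow bin's lid still shut; the job was handed in at about 12 s, after the first grip missed the bar and I lowered and gripped again.

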